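Tare the laboratory balance

TASK

Tare the balance with the empty weighing dish on its pan: gently slide the clear lid of the draught shield fully shut by its finger lip, then press the long bar-shaped tare key lightly all the way down, let it spring back and take the hand away. Touch the balance with the fingers only, lift nothing, press none of the round keys, and leave the dish and everything else on the bench where it stands.

Things in the scene. Friction and masses are not known exactly. Their poses are not given: they have to be found in the camera images.
- balance: White bench balance, fixed, 257 x 200 mm. Origin on the table under its centre; x points from its key panel (robot side) to its rear, y left, z up. Rear housing 68 mm high; on it a clear draught shield, x -22 to 122, y -85 to 85 mm, rim 132 mm high. Key panel x -128 to -30 mm, rising rearward at 0.15 rad, 52 to 67 mm high; four grey keys in a row at x -100: long tare bar and three round ones
- shield_lid (a joint): Clear sliding lid of the draught shield, in m: 0 fully shut, grows as it slides to the rear (balance +x), at most 0.09; starts part open. Captive, cannot be lifted; stays where it is left; about 1.5 N slides it slowly. Plate 146 (x) x 170 (y) mm with grey edges, its top face 138 mm above the table
- lip (a point): Finger lip of the lid, moving with it: middle of the top edge of its upright rear face, which faces balance +x. A grey ridge 70 mm long along balance y, 14 mm above the lid plate (this point 152 mm above the table), sloping in front. Fingertips set just behind it draw the lid shut towards balance -x. At balance x = 4 mm when shut
- tare_key (a joint): Tare key, in m: 0 up, 0.004 fully down (pressed into the panel); spring key, starts to move at 1 N, fully down at 4 N, springs back up
- tare_key_top (a point): Middle of the top face of the tare key, a grey bar 56 mm long (balance y) x 18 mm (balance x), standing 7 mm above the sloping panel; z is normal to the panel. Balance x = -101, y = -45 mm, 63 mm high; 78 mm in front of the shield wall
- round_key_near (a joint): Round grey key, 18 mm across, 7 mm proud of the panel, at balance x = -100, y = 18 mm; value in m, 0 up, 0.004 down, starts to move at 1 N. Not to be pressed
- round_key_mid (a joint): The same, at balance y = 48 mm. Not to be pressed
- round_key_far (a joint): The same, at balance y = 78 mm. Not to be pressed
- dish: Loose aluminium weighing dish, 60 mm across, 16 mm high, about 20 g, on the steel pan inside the shield; origin under its centre. Leave alone
- pan_centre (a point): Centre of the top of the steel pan, 90 mm across, 76 mm above the table
- cal_weight: Loose steel calibration weight with a knob, 28 mm across, 50 mm high, standing by the tare key's end of the panel; origin under its centre. Leave alone
- dropper_near: Loose small brown dropper bottle, 32 mm across, 85 mm high, standing on the left of the balance's panel; origin under its centre. Leave alone
- spatula: Loose flat steel spatula, 155 mm long, 5 mm thick, lying in front of the balance; origin under its middle, length along its x. Leave alone
- tube_rack: Loose white test tube rack with tubes, 190 x 56 mm, 133 mm high, on the tray to one side; origin under its centre. Leave alone
- flask: Loose conical glass flask, 68 mm across, 96 mm high, on the tray; origin under its centre. Leave alone
- dropper_set: Loose black block holding six dropper bottles, 85 x 60 mm, 92 mm high, on the tray; origin under its centre. Leave alone
- mortar: Loose white mortar with its pestle, 112 mm across, 95 mm high, on the clipboard to the other side; origin under its centre. Leave alone
- jar: Loose glass jar with a glass stopper, 64 mm across, 112 mm high, on the clipboard; origin under its centre. Leave alone

How it is judged:
By the outcome, as a careful person would: the job done as asked, in the order asked, and still so for the second after the job is handed in, with the robot touching nothing.
It also fails if it takes over 40 s, if anything falls off the work surface, if the arm or the gripper's body presses on something with over 40 N, if the wrist force passes 120 N, or if a joint passes its speed limit or range.

ROBOT

A 6-joint arm with a two-finger parallel gripper is mounted at the origin on the work surface. World frame = base frame: x ahead of the robot, y to its left, z up, the work surface at z = 0. Lengths are in m, angles in rad, forces in N, time in s.
With the tool pointing down it reaches from about 0.25 to 0.8 m from the base axis. Payload 8.5 kg.
Tool frame: the origin (TCP) lies at the very end of the fingers, on their centre line; the grasp point (between the pads) lies 19 mm behind it; z points along the fingers, y is the line along which they close (so a half turn about z gives the same grasp; the last joint's range is limited). The gripper opens to 85 mm and grips with 20 to 120 N. Pads are 22 mm wide; open, the fingers measure 114 mm over their backs; the gripper's body (76 mm by 85 mm) begins 54 mm behind the grasp point. The pads swing forward as they close: fully open they stand 13 mm farther back than shut.
Start: joints at [1.28, 0.238, -0.013, 1.319, 0, 1.571], TCP at [0.151, 0.503, 0.231] pointing down, gripper open.
Joint ranges: [-2.66, 2.66], [-1.03, 1.9], [-1.14, 1.46], [-1.82, 2.27], [-1.45, 1.34], [-3.14, 3.14]. Speed limits (rad/s): [2.22, 2.22, 2.79, 3.14, 3.14, 3.14].

INTERFACE

Orientations are given as a 3x3 rotation matrix whose columns are the frame's x, y, z axes.
In Python, from plant import readout, eyes, sign_off, nets gives the robot as it stands.
- The arm moves only by the tool carry_out, never from a script. Its argument "moves" is a list of rows, each an object with "turn": the turn, a rotation vector about the tool's x, y, z in rad, a list of three; "dp": the shift along the tool's x, y, z in cm, a list of three; "hand": the opening, from 0 (shut) to 1 (fully open). In form: [{"turn": [wx, wy, wz], "dp": [tx, ty, tz], "hand": hand}, ...]. A call has 1 to 5 rows; each row is the pose to reach, as a shift and turn from the pose commanded when the call began, along the tool's axes at that moment; what a row does not reach only later rows make up. A row lasts 1/12 s, in which the tool goes at most 41.7 mm and 7.16 degrees, less where a joint would pass 70% of its speed; a pose out of reach is approached as far as the arm can. A call with a gripper value outside its range is refused whole. The fingers move at their own pace and stop on an object; "grip_force" is the grip in N (left out, the last holds). Time passes only in rows, so rows that repeat a pose let the fingers close. It gives the time, the measured TCP pose, the force, the opening and the grip force at its end, in the units of the state.
- readout.get_obs(): the state, without advancing time (a new reading comes with each control period).
- eyes.snapshot(name): name is "scene" or "top" or "wrist"; returns a dict with "img" (420x560x3 uint8, blue, green, red), "depth" (420x560 float32, m along the optical axis (not along the pixel's ray), 0 where there is no reading), "fx", "fy", "cx", "cy" (pixels), "D" ([k1, k2, p1, p2, k3] as OpenCV has them; the pictures are not rectified), "eye" and "orientation" of the camera in the world. Camera axes: x right, y up, looking along -z (the intrinsics and any distortion apply to the point x, -y, -z); pixel columns grow to the right and rows downward; lengths in m; the calibration is good to about 2 mm. A picture is of the moment at which its call begins.
- sign_off(): hands the job in; it is judged then, once.
Trained networks look in a picture, given as the dict that the camera call returned (one of the last four; its "shot" number tells which), for a name from the list of things; names that differ only in an ending like _2 or _b are one class to them, and where a whole thing is asked for, a point or a joint stands for the part that bears it (a point fixed in the world has none). Each returns a list of dicts, best first, with "confidence" (0 to 1); they miss things now and then, are a little off and sometimes report something else, mostly with a low value. They report only what shows in the picture. A call takes as long as a camera call.
- nets.silhouettes(picture, name): "region" (420x560 bool, what is visible of it) and "box" ([left, top, right, bottom] in pixels, round what is visible of it).
- nets.landmark_of(picture, name): "uv" ([column, row] in pixels: a listed point, or the origin of a listed thing).
The state is a dict: "clock": time; "joints": joint angles; "dq": joint speeds; "joint_torque": joint torques, N m; "tool_pos": TCP position; "ee_rot": TCP orientation; "wrist_force": force on the tool from outside, world axes, zero at the start; "wrist_torque": the same for the moment, N m; "grip_width": opening from 0.0 (shut) to 1.0 (fully open); "grasp_force": force on a finger pad.
Only numpy, scipy, OpenCV 4.12 (cv2) and the standard library are available. Lean on these libraries where they do the work, as an engineer would, in place of code of your own. Each camera call takes 0.05 s, during which the arm holds its last target. There are 200 camera calls.

## Working session

There is one attempt and no reset: what is moved stays moved. The work goes in short steps, Python scripts to look and compute and a tool call to move; the robot and the scene stay as the last step left them, time stands still between calls to the robot, and variables do not carry over. Pictures are saved under pics/ and viewed, at most 10 in all, crops included, and the job is handed in when it is done.

Besides the shell and the picture viewer there is one more tool, called after "Emit:" by a JSON object that holds its "fn" and its "kwargs", one argument or row to a line. carry_out: Moves the arm, as the interface text tells. Its arguments: {"type":"object","properties":{"moves":{"type":"array","items":{"type":"object","properties":{"turn":{"type":"array","items":{"type":"number"}},"dp":{"type":"array","items":{"type":"number"}},"hand":{"type":"number"}}}},"grip_force":{"type":"number"}},"required":["moves"]}

```bash
mkdir -p pics; cat > h.py <<'E'
import numpy as np, cv2
from plant import readout, eyes, sign_off, nets
def ray(s,uv):
    K=np.array([[s["fx"],0,s["cx"]],[0,s["fy"],s["cy"]],[0,0,1.]])
    p=cv2.undistortPoints(np.array([[uv]],float),K,np.array(s["D"],float))[0,0]
    return np.array(s["orientation"])@np.array([p[0],-p[1],-1.])
def atz(s,uv,z):
    d=ray(s,uv); e=np.array(s["eye"]); return e+d*(z-e[2])/d[2]
def atd(s,uv,d): return np.array(s["eye"])+ray(s,uv)*d
def proj(s,P):
    R=np.array(s["orientation"]); c=(np.atleast_2d(P)-np.array(s["eye"]))@R
    c=c*[1,-1,-1]
    K=np.array([[s["fx"],0,s["cx"]],[0,s["fy"],s["cy"]],[0,0,1.]])
    return cv2.projectPoints(c,np.zeros(3),np.zeros(3),K,np.array(s["D"],float))[0][:,0]
E
cat > a.py <<'E'
from h import *
o=readout.get_obs(); print(o["tool_pos"],o["ee_rot"],o["wrist_force"],o["grip_width"],o["clock"])
Z=dict(balance=0,lip=.152,tare_key_top=.063,round_key_near=.063,round_key_mid=.063,round_key_far=.063,pan_centre=.076,dish=.076,cal_weight=0,dropper_near=0,spatula=0,tube_rack=0,flask=0,jar=0,mortar=0,dropper_set=0)
for c in ["scene","top"]:
    s=eyes.snapshot(c); cv2.imwrite(f"pics/{c}0.png",s["img"]); print(c,np.round(s["eye"],3))
    for n,z in Z.items():
        for r in nets.landmark_of(s,n)[:2]:
            print(n,round(r["confidence"],2),np.round(r["uv"],1),np.round(atz(s,r["uv"],z),4))
E
python3 a.py
```

```text
[0.15042047 0.50256652 0.23068277] [[-9.57998725e-01  2.86772183e-01 -3.97166972e-04]
 [ 2.86772458e-01  9.57997747e-01 -1.36876381e-03]
 [-1.20383200e-05 -1.42517053e-03 -9.99998984e-01]] [ 0.45826219  0.41032009 -0.94129151] 1.0026323690450167 0.0
scene [ 1.628 -0.053  0.937]
balance 0.63 [247.9 273. ] [ 0.574  -0.0865  0.    ]
lip 0.92 [240.7 240.9] [ 0.6264 -0.099   0.152 ]Traceback (most recent call last):
  File "a.py", line 7, in <module>
    for r in nets.landmark_of(s,n)[:2]:
             ~~~~~~~~~~~~~~~~^^^^^
ValueError: it knows: balance, cal_weight, dish, dropper_near, dropper_set, flask, jar, lip, mortar, pan_centre, spatula, tare_key_top, tube_rack
```

```bash
sed -i 's/round_key_near=.063,round_key_mid=.063,round_key_far=.063,//' a.py; python3 a.py; python3 -c "
import cv2,numpy as np
a=cv2.imread('pics/scene0.png');b=cv2.imread('pics/top0.png');print(a.shape)"
```

```text
[0.15045469 0.50270717 0.23089998] [[-9.58010948e-01  2.86731507e-01 -2.57367973e-04]
 [ 2.86731623e-01  9.58010539e-01 -8.85613529e-04]
 [-7.37207196e-06 -9.22222993e-04 -9.99999575e-01]] [ 0.07917929 -0.58468956  0.73480149] 0.9997045701694129 0.2
scene [ 1.628 -0.053  0.937]
balance 0.88 [249.5 274.4] [ 0.5798 -0.0822  0.    ]
balance 0.59 [107.  259.5] [ 0.5029 -0.4848  0.    ]
lip 0.97 [240.7 242.1] [ 0.6311 -0.0989  0.152 ]
tare_key_top 0.23 [428.8 264.7] [0.635  0.3847 0.063 ]
cal_weight 0.58 [205.4 257.7] [ 0.5049 -0.206  -0.    ]
tube_rack 0.55 [143.4 266.9] [ 0.5381 -0.3752  0.    ]
flask 0.61 [129.8 237.9] [ 0.4052 -0.4378  0.    ]
jar 0.67 [425.7 262.2] [0.5524 0.4103 0.    ]
mortar 0.94 [419.7 237. ] [0.4375 0.4239 0.    ]
dropper_set 0.89 [106.  261.5] [ 0.5116 -0.4857  0.    ]
dropper_set 0.62 [429.6 267.2] [0.574  0.4155 0.    ]
top [0.237 0.009 1.364]
balance 0.59 [304.3 196.1] [ 0.5653 -0.0786  0.    ]
lip 0.64 [312.1 161.6] [ 0.6227 -0.0962  0.152 ]
lip 0.29 [444.1 205.8] [ 0.4811 -0.4331  0.152 ]
tare_key_top 0.42 [317.1 228.1] [ 0.4561 -0.104   0.063 ]
pan_centre 0.69 [311.8 172.8] [ 0.6138 -0.0996  0.076 ]
dish 0.71 [308.3 173.2] [ 0.6132 -0.0896  0.076 ]
dish 0.47 [313.7 169.6] [ 0.6229 -0.1057  0.076 ]
cal_weight 0.66 [348.9 215.9] [ 0.4977 -0.2058  0.    ]
dropper_near 0.51 [251.1 209.1] [0.535  0.0813 0.    ]
spatula 0.58 [294.1 248. ] [ 0.4121 -0.0383  0.    ]
tube_rack 0.71 [402.5 200.3] [ 0.5355 -0.3684  0.    ]
flask 0.77 [431.9 238.3] [ 0.4174 -0.4406  0.    ]
jar 0.86 [136.1 208.3] [0.5571 0.4189 0.    ]
mortar 0.73 [132.7 245.6] [0.447  0.4278 0.    ]
mortar 0.56 [311.2 168.9] [ 0.6483 -0.1051  0.    ]
dropper_set 0.74 [440.2 204.8] [ 0.5154 -0.4775  0.    ]
dropper_set 0.71 [430.8 241.4] [ 0.4085 -0.4363  0.    ]
(420, 560, 3)
```

View pics/scene0.png

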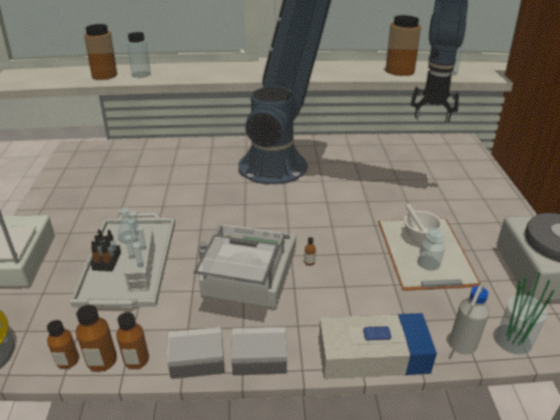

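View pics/top0.png

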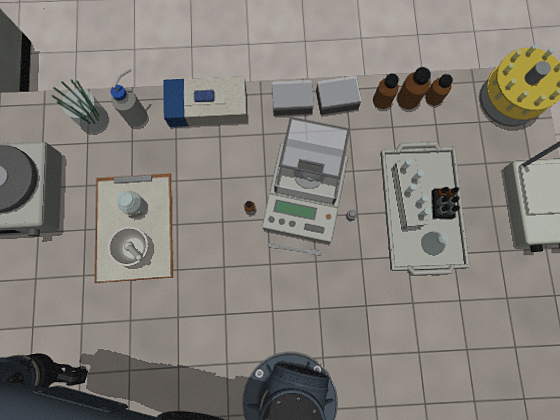

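The scene view shows the balance at about (245,262) with its lid ajar. In the top view the tare bar is at about (314,228), the round keys at about (270–291, 220) and the lid at about (318,150), and the balance is yawed slightly to the right. I'll move over it with the fingers shut to see it from closer.

Emit:
{"fn": "carry_out", "kwargs": {
  "moves": [
    {"dp": [-2.3,-2.4,-0.65],"turn": [0,0,0],"hand": 0},
    {"dp": [-4.6,-4.8,-1.3],"turn": [0,0,0],"hand": 0},
    {"dp": [-6.9,-7.2,-2],"turn": [0,0,0],"hand": 0},
    {"dp": [-9.2,-9.6,-2.6],"turn": [0,0,0],"hand": 0},
    {"dp": [-11.4,-11.8,-3.2],"turn": [0,0,0],"hand": 0}
  ]
}}

```text
clock: 2.02
tool_pos: [0.2262, 0.3556, 0.2636]
ee_rot: [[-0.958, 0.286, 0.0], [0.286, 0.958, -0.0], [-0.0, 0.0, -1.0]]
wrist_force: [1.4, -0.5, 0.2]
grip_width: 0.302
grasp_force: 0.0
```

Emit:
{"fn": "carry_out", "kwargs": {
  "moves": [
    {"dp": [-2.3,-2.4,-0.65],"turn": [0,0,0],"hand": 0},
    {"dp": [-4.6,-4.8,-1.3],"turn": [0,0,0],"hand": 0},
    {"dp": [-6.9,-7.2,-2],"turn": [0,0,0],"hand": 0},
    {"dp": [-9.2,-9.6,-2.6],"turn": [0,0,0],"hand": 0},
    {"dp": [-11.4,-11.8,-3.2],"turn": [0,0,0],"hand": 0}
  ]
}}

```text
clock: 2.43
tool_pos: [0.3016, 0.2098, 0.2959]
ee_rot: [[-0.958, 0.287, 0.001], [0.287, 0.958, 0.0], [-0.001, 0.0, -1.0]]
wrist_force: [0.7, -0.1, -0.3]
grip_width: -0.003
grasp_force: 0.0
```

Emit:
{"fn": "carry_out", "kwargs": {
  "moves": [
    {"dp": [-2.3,-2.4,-0.65],"turn": [0,0,0],"hand": 0},
    {"dp": [-4.6,-4.8,-1.3],"turn": [0,0,0],"hand": 0},
    {"dp": [-6.9,-7.2,-2],"turn": [0,0,0],"hand": 0},
    {"dp": [-9.2,-9.6,-2.6],"turn": [0,0,0],"hand": 0},
    {"dp": [-11.4,-11.8,-3.2],"turn": [0,0,0],"hand": 0}
  ]
}}

```text
clock: 2.85
tool_pos: [0.377, 0.0639, 0.3279]
ee_rot: [[-0.958, 0.287, 0.001], [0.287, 0.958, -0.0], [-0.001, 0.0, -1.0]]
wrist_force: [1.3, 0.3, -0.9]
grip_width: 0.002
grasp_force: 0.0
```

Emit:
{"fn": "carry_out", "kwargs": {
  "moves": [
    {"dp": [-2.3,-2.4,-0.65],"turn": [0,0,-0.05],"hand": 0},
    {"dp": [-4.6,-4.8,-1.3],"turn": [0,0,-0.1],"hand": 0},
    {"dp": [-6.9,-7.2,-2],"turn": [0,0,-0.12],"hand": 0},
    {"dp": [-9.2,-9.6,-2.6],"turn": [0,0,-0.12],"hand": 0},
    {"dp": [-11.4,-11.8,-3.2],"turn": [0,0,-0.12],"hand": 0}
  ]
}}

```text
clock: 3.27
tool_pos: [0.4525, -0.0819, 0.3598]
ee_rot: [[-0.985, 0.17, 0.0], [0.17, 0.985, -0.0], [-0.001, -0.0, -1.0]]
wrist_force: [0.7, 1.0, 0.5]
grip_width: -0.001
grasp_force: 0.0
```

```bash
cat > b.py <<'E'
from h import *
o=readout.get_obs(); print(o["tool_pos"],o["ee_rot"],o["wrist_force"],o["grip_width"],o["clock"])
s=eyes.snapshot("wrist"); cv2.imwrite("pics/w1.png",s["img"]); print(s["eye"]); np.save("w1.npy",s,allow_pickle=True)
for n,z in dict(lip=.152,tare_key_top=.063,pan_centre=.076,dish=.076,balance=0,cal_weight=0).items():
    for r in nets.landmark_of(s,n)[:2]:
        print(n,round(r["confidence"],2),np.round(r["uv"],1),np.round(atz(s,r["uv"],z),4))
E
python3 b.py
```

```text
[ 0.45246167 -0.08194059  0.35977676] [[-9.85379621e-01  1.70372433e-01  4.87307152e-04]
 [ 1.70372332e-01  9.85379729e-01 -2.41302312e-04]
 [-5.21293852e-04 -1.54750725e-04 -9.99999852e-01]] [0.74579662 0.97552667 0.51340718] -0.0006814191487301134 3.2667
[ 0.37685264 -0.06840765  0.5036368 ]
tare_key_top 0.95 [271.1 171.9] [ 0.4554 -0.0944  0.063 ]
balance 0.62 [294.8 233. ] [ 0.5691 -0.0787  0.    ]
cal_weight 0.97 [209.4 202.9] [ 0.4978 -0.2003  0.    ]
```

View pics/w1.png

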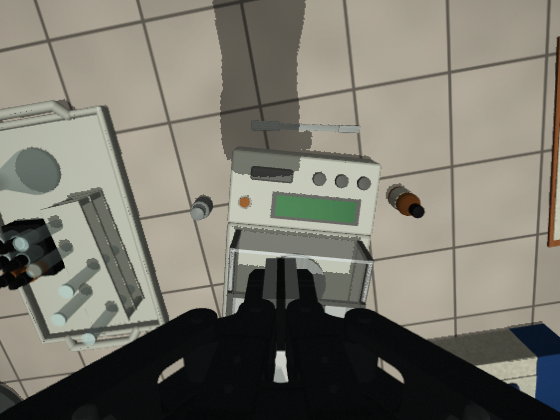

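The wrist view shows the tare bar at (272,173), round keys at (319,179), (342,181) and (364,183), and the weight at (203,207). The lip is hidden behind the fingers, so I'll move past it to see it. The camera looks from the robot side.

```bash
cat > c.py <<'E'
from h import *
s=np.load("w1.npy",allow_pickle=True).item()
hsv=cv2.cvtColor(s["img"],cv2.COLOR_BGR2HSV)
g=cv2.cvtColor(s["img"],cv2.COLOR_BGR2GRAY); 
m=(g<125).astype(np.uint8); m[:160]=0;m[192:]=0;m[:,:240]=0;m[:,376:]=0
n,_,st,c=cv2.connectedComponentsWithStats(m)
for i in range(1,n):
    if st[i,4]>60: print(st[i],c[i],atz(s,c[i],.061))
d=s["depth"]
for uv in [(272,173),(319,179),(342,181),(364,183)]:
    v=d[uv[1]-2:uv[1]+3,uv[0]-2:uv[0]+3]; print(uv,atz(s,uv,.063),atd(s,uv,np.median(v)))
E
python3 c.py
```

```text
[ 240  160   60   23 1130] [269.6159292  169.49115044] [ 0.45232318 -0.09588188  0.061     ]
[341 160  35   4  76] [361.75       160.90789474] [0.46172647 0.02449183 0.061     ]
[312 172  15  14 154] [318.67532468 178.34415584] [ 0.47503298 -0.03407009  0.061     ]
[335 174  13  14 153] [340.98039216 180.52287582] [ 0.48299061 -0.00533006  0.061     ]
[357 176  14  14 153] [363.22222222 182.73202614] [0.49100702 0.02345897 0.061     ]
(272, 173) [ 0.45707882 -0.09351501  0.063     ] [ 0.45693044 -0.09346857  0.06381499]
(319, 179) [ 0.47553265 -0.03392528  0.063     ] [ 0.47527775 -0.03401435  0.06413821]
(342, 181) [ 0.48337856 -0.00436434  0.063     ] [ 0.48313415 -0.00451128  0.06401098]
(364, 183) [0.49102772 0.02402292 0.063     ] [0.49062394 0.02369604 0.06455828]
```

Emit:
{"fn": "carry_out", "kwargs": {
  "moves": [
    {"dp": [-3,0,0],"turn": [0,0,0],"hand": 0},
    {"dp": [-6,0,0],"turn": [0,0,0],"hand": 0},
    {"dp": [-9,0,0],"turn": [0,0,0],"hand": 0},
    {"dp": [-12,0,0],"turn": [0,0,0],"hand": 0},
    {"dp": [-15,0,0],"turn": [0,0,0],"hand": 0}
  ]
}}

```text
clock: 4.03
tool_pos: [0.6008, -0.1043, 0.3597]
ee_rot: [[-0.986, 0.168, 0.001], [0.168, 0.986, -0.0], [-0.001, -0.0, -1.0]]
wrist_force: [0.6, 0.1, 0.4]
grip_width: 0.002
grasp_force: 0.0
```

Emit:
{"fn": "carry_out", "kwargs": {
  "moves": [
    {"dp": [-3,0,0],"turn": [0,0,0],"hand": 0},
    {"dp": [-6,0,0],"turn": [0,0,0],"hand": 0},
    {"dp": [-9,0,0],"turn": [0,0,0],"hand": 0}
  ]
}}

```text
clock: 4.28
tool_pos: [0.6894, -0.1194, 0.3598]
ee_rot: [[-0.986, 0.168, 0.001], [0.168, 0.986, -0.0], [-0.001, -0.0, -1.0]]
wrist_force: [0.7, -0.1, 0.6]
grip_width: 0.003
grasp_force: 0.0
```

```bash
sed -i 's/w1/w2/g' b.py; python3 b.py
```

```text
[ 0.68941099 -0.11936138  0.35979806] [[-9.85754979e-01  1.68186463e-01  6.59185772e-04]
 [ 1.68186406e-01  9.85755199e-01 -1.41289042e-04]
 [-6.73558706e-04 -2.84102909e-05 -9.99999773e-01]] [ 0.67660726 -0.05063352  0.57407666] 0.0029918911446230956 4.2833
[ 0.61374233 -0.10600835  0.50364481]
lip 0.83 [292.6 116.2] [ 0.6249 -0.0955  0.152 ]
balance 0.66 [296.3  70.5] [ 0.5706 -0.0764  0.    ]
cal_weight 0.74 [192.6  31.2] [ 0.4987 -0.2053  0.    ]
cal_weight 0.53 [295.3 116.5] [ 0.6308 -0.0873  0.    ]
```

View pics/w2.png

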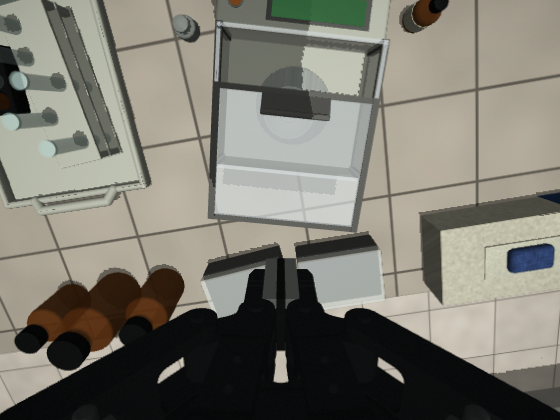

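The wrist view now shows the dark ridge lip from about (261,93) to (330,120), its rear edge midpoint near (295,118). The lid is about 57 mm open. The fit gives balance yaw ≈ -0.273, origin ≈ (0.5665, -0.0777) and lip at balance x ≈ 61 mm. Next I'll come down behind it.

Emit:
{"fn": "carry_out", "kwargs": {
  "moves": [
    {"dp": [1.3,0.4,3],"turn": [0,0,0.05],"hand": 0},
    {"dp": [2.6,0.8,6],"turn": [0,0,0.104],"hand": 0},
    {"dp": [3.9,1.1,9],"turn": [0,0,0.104],"hand": 0},
    {"dp": [3.9,1.1,12.5],"turn": [0,0,0.104],"hand": 0},
    {"dp": [3.9,1.1,15.5],"turn": [0,0,0.104],"hand": 0}
  ]
}}

```text
clock: 5.05
tool_pos: [0.6494, -0.1025, 0.205]
ee_rot: [[-0.963, 0.271, 0.002], [0.271, 0.963, -0.0], [-0.002, 0.0, -1.0]]
wrist_force: [0.6, 0.1, -0.1]
grip_width: -0.001
grasp_force: 0.0
```

Emit:
{"fn": "carry_out", "kwargs": {
  "moves": [
    {"dp": [0,0,1.5],"turn": [0,0,0],"hand": 0},
    {"dp": [0,0,2.7],"turn": [0,0,0],"hand": 0},
    {"dp": [0,0,3.6],"turn": [0,0,0],"hand": 0},
    {"dp": [0,0,3.6],"turn": [0,0,0],"hand": 0}
  ]
}}

```text
clock: 5.38
tool_pos: [0.6503, -0.103, 0.168]
ee_rot: [[-0.963, 0.271, -0.001], [0.271, 0.963, 0.0], [0.001, -0.0, -1.0]]
wrist_force: [0.0, -0.2, 0.5]
grip_width: 0.003
grasp_force: 0.0
```

```bash
python3 - <<'E'
from h import *
s=eyes.snapshot("scene"); 
u=proj(s,[[.62,-.1,.15]])[0].astype(int); im=s["img"][u[1]-60:u[1]+60,u[0]-80:u[0]+80]
cv2.imwrite("pics/s3.png",cv2.resize(im,None,fx=5,fy=5,interpolation=cv2.INTER_CUBIC)); print(u)
E
```

```text
[240 239]
```

View pics/s3.png

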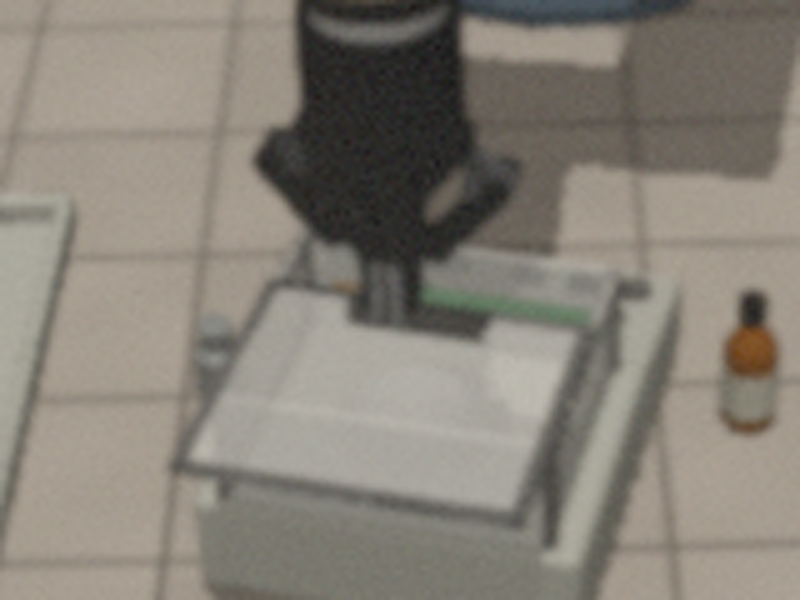

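The view shows the fingers' bottom at about (385,325) in the crop, with the dark lip spanning roughly (350,300) to (490,335). I'll check that against projection.

```bash
python3 - <<'E'
from h import *
s=eyes.snapshot("scene")
c,sn=np.cos(-.273),np.sin(-.273); R=np.array([[c,-sn],[sn,c]])
def B(x,y,z): return [*(R@[x,y]+[.5665,-.0777]),z]
P=[readout.get_obs()["tool_pos"],B(.061,0,.152),B(.061,.035,.152),B(.061,-.035,.152),B(.061+.122,.085,.138),B(.061+.122,-.085,.138)]
print(((proj(s,P)-[160,179])*5).round())
for p in ["lip"]:
  r=nets.landmark_of(s,p); print([(x["confidence"],(np.array(x["uv"])-[160,179])*5) for x in r])
w=np.load("w2.npy",allow_pickle=True).item(); print(proj(w,P[1:]).round(1), w["depth"][105:122:4,295])
E
```

```text
[[392. 313.]
 [413. 308.]
 [482. 318.]
 [345. 298.]
 [520. 522.]
 [165. 464.]]
[(0.75, array([426.5, 305. ]))]
[[294.  116.3]
 [328.8 120. ]
 [259.1 112.5]
 [354.8 233.5]
 [206.7 219. ]] [0.33957693 0.33946863 0.336788   0.33842975 0.3526867 ]
```

Emit:
{"fn": "carry_out", "kwargs": {
  "moves": [
    {"dp": [0,0,1],"turn": [0,0,0],"hand": 0},
    {"dp": [0,0,1.8],"turn": [0,0,0],"hand": 0},
    {"dp": [0,0,2.3],"turn": [0,0,0],"hand": 0},
    {"dp": [0.4,0,2.3],"turn": [0,0,0],"hand": 0},
    {"dp": [0.8,0,2.3],"turn": [0,0,0],"hand": 0}
  ]
}}

```text
clock: 5.95
tool_pos: [0.6437, -0.1011, 0.1445]
ee_rot: [[-0.962, 0.271, -0.001], [0.271, 0.962, 0.0], [0.001, -0.0, -1.0]]
wrist_force: [-0.5, -0.4, 0.1]
grip_width: -0.003
grasp_force: 0.0
```

Emit:
{"fn": "carry_out", "kwargs": {
  "moves": [
    {"dp": [0.2,0,0],"turn": [0,0,0],"hand": 0},
    {"dp": [0.4,0,0],"turn": [0,0,0],"hand": 0},
    {"dp": [0.6,0,0],"turn": [0,0,0],"hand": 0},
    {"dp": [0.8,0,0],"turn": [0,0,0],"hand": 0},
    {"dp": [1.0,0,0],"turn": [0,0,0],"hand": 0}
  ]
}}

```text
clock: 6.37
tool_pos: [0.6349, -0.0985, 0.1457]
ee_rot: [[-0.962, 0.271, 0.001], [0.271, 0.962, -0.0], [-0.001, -0.0, -1.0]]
wrist_force: [2.0, -0.9, 1.3]
grip_width: 0.001
grasp_force: 0.6
```

Emit:
{"fn": "carry_out", "kwargs": {
  "moves": [
    {"dp": [0.2,0,0],"turn": [0,0,0],"hand": 0},
    {"dp": [0.4,0,0],"turn": [0,0,0],"hand": 0},
    {"dp": [0.6,0,0],"turn": [0,0,0],"hand": 0},
    {"dp": [0.8,0,0],"turn": [0,0,0],"hand": 0},
    {"dp": [1.0,0,0],"turn": [0,0,0],"hand": 0}
  ]
}}

```text
clock: 6.78
tool_pos: [0.6249, -0.0957, 0.1454]
ee_rot: [[-0.962, 0.271, 0.0], [0.271, 0.962, -0.0], [-0.0, -0.0, -1.0]]
wrist_force: [1.9, 0.5, 0.8]
grip_width: -0.002
grasp_force: 0.6
```

Emit:
{"fn": "carry_out", "kwargs": {
  "moves": [
    {"dp": [0.25,0,0],"turn": [0,0,0],"hand": 0},
    {"dp": [0.5,0,0],"turn": [0,0,0],"hand": 0},
    {"dp": [0.75,0,0],"turn": [0,0,0],"hand": 0},
    {"dp": [1.0,0,0],"turn": [0,0,0],"hand": 0},
    {"dp": [1.25,0,0],"turn": [0,0,0],"hand": 0}
  ]
}}

```text
clock: 7.2
tool_pos: [0.6127, -0.0923, 0.1453]
ee_rot: [[-0.962, 0.271, -0.0], [0.271, 0.962, -0.0], [0.0, -0.0, -1.0]]
wrist_force: [1.1, -1.0, 0.6]
grip_width: 0.004
grasp_force: 0.7
```

Emit:
{"fn": "carry_out", "kwargs": {
  "moves": [
    {"dp": [0.25,0,0],"turn": [0,0,0],"hand": 0},
    {"dp": [0.5,0,0],"turn": [0,0,0],"hand": 0},
    {"dp": [0.75,0,0],"turn": [0,0,0],"hand": 0},
    {"dp": [1.0,0,0],"turn": [0,0,0],"hand": 0},
    {"dp": [1.25,0,0],"turn": [0,0,0],"hand": 0}
  ]
}}

```text
clock: 7.62
tool_pos: [0.6007, -0.0889, 0.1453]
ee_rot: [[-0.962, 0.271, -0.0], [0.271, 0.962, -0.0], [0.0, -0.0, -1.0]]
wrist_force: [0.7, -1.0, 0.9]
grip_width: 0.001
grasp_force: 0.7
```

Emit:
{"fn": "carry_out", "kwargs": {
  "moves": [
    {"dp": [0.2,0,0],"turn": [0,0,0],"hand": 0},
    {"dp": [0.4,0,0],"turn": [0,0,0],"hand": 0},
    {"dp": [0.6,0,0],"turn": [0,0,0],"hand": 0},
    {"dp": [0.8,0,0],"turn": [0,0,0],"hand": 0},
    {"dp": [1.0,0,0],"turn": [0,0,0],"hand": 0}
  ]
}}

```text
clock: 8.03
tool_pos: [0.5912, -0.0862, 0.1453]
ee_rot: [[-0.962, 0.271, -0.0], [0.271, 0.962, -0.0], [0.0, -0.0, -1.0]]
wrist_force: [1.0, -1.0, 0.9]
grip_width: 0.002
grasp_force: 0.6
```

Emit:
{"fn": "carry_out", "kwargs": {
  "moves": [
    {"dp": [0.15,0,0],"turn": [0,0,0],"hand": 0},
    {"dp": [0.3,0,0],"turn": [0,0,0],"hand": 0},
    {"dp": [0.45,0,0],"turn": [0,0,0],"hand": 0},
    {"dp": [0.6,0,0],"turn": [0,0,0],"hand": 0},
    {"dp": [0.7,0,0],"turn": [0,0,0],"hand": 0}
  ]
}}

```text
clock: 8.45
tool_pos: [0.5844, -0.0843, 0.1453]
ee_rot: [[-0.962, 0.271, -0.0], [0.271, 0.962, -0.0], [0.0, -0.0, -1.0]]
wrist_force: [0.6, -1.5, -0.2]
grip_width: 0.001
grasp_force: 0.6
```

Emit:
{"fn": "carry_out", "kwargs": {
  "moves": [
    {"dp": [0.08,0,0],"turn": [0,0,0],"hand": 0},
    {"dp": [0.16,0,0],"turn": [0,0,0],"hand": 0},
    {"dp": [0.24,0,0],"turn": [0,0,0],"hand": 0}
  ]
}}

```text
clock: 8.7
tool_pos: [0.5833, -0.084, 0.1454]
ee_rot: [[-0.962, 0.271, 0.002], [0.271, 0.962, -0.001], [-0.002, -0.0, -1.0]]
wrist_force: [8.4, -3.1, -4.3]
grip_width: -0.001
grasp_force: 4.0
```

Emit:
{"fn": "carry_out", "kwargs": {
  "moves": [
    {"dp": [0.08,0,0],"turn": [0,0,0],"hand": 0},
    {"dp": [0.15,0,0],"turn": [0,0,0],"hand": 0}
  ]
}}

```text
clock: 8.87
tool_pos: [0.5832, -0.0839, 0.1455]
ee_rot: [[-0.962, 0.272, 0.004], [0.272, 0.962, -0.001], [-0.004, -0.0, -1.0]]
wrist_force: [12.2, -4.5, -7.3]
grip_width: -0.002
grasp_force: 6.5
```

The force rose at the stop, where the lid should be shut. I'll back off, lift and check.

Emit:
{"fn": "carry_out", "kwargs": {
  "moves": [
    {"dp": [-0.3,0,0],"turn": [0,0,0],"hand": 0},
    {"dp": [-0.8,0,0],"turn": [0,0,0],"hand": 0},
    {"dp": [-1.2,0,0],"turn": [0,0,0],"hand": 0},
    {"dp": [-1.2,0,-1.5],"turn": [0,0,0],"hand": 0},
    {"dp": [-1.2,0,-4],"turn": [0,0,0],"hand": 0}
  ]
}}

```text
clock: 9.28
tool_pos: [0.591, -0.0863, 0.1831]
ee_rot: [[-0.962, 0.271, -0.006], [0.271, 0.962, 0.001], [0.006, -0.001, -1.0]]
wrist_force: [-0.6, 0.4, 0.2]
grip_width: 0.0
grasp_force: 0.0
```

Emit:
{"fn": "carry_out", "kwargs": {
  "moves": [
    {"dp": [-2.5,0,-2],"turn": [0,0,0],"hand": 0},
    {"dp": [-5,0,-4],"turn": [0,0,0],"hand": 0},
    {"dp": [-7,0,-6],"turn": [0,0,0],"hand": 0}
  ]
}}

```text
clock: 9.53
tool_pos: [0.6607, -0.1057, 0.2464]
ee_rot: [[-0.963, 0.271, 0.0], [0.271, 0.963, 0.0], [-0.0, 0.0, -1.0]]
wrist_force: [-0.5, 0.3, -0.1]
grip_width: -0.0
grasp_force: 0.0
```

```bash
sed -i 's/w2/w3/g' b.py; python3 b.py; python3 - <<'E'
import sys; sys.argv=['']
from h import *
w=np.load("w3.npy",allow_pickle=True).item()
c,sn=np.cos(-.273),np.sin(-.273); R=np.array([[c,-sn],[sn,c]])
def B(x,y,z): return [*(R@[x,y]+[.5665,-.0777]),z]
im=w["img"].copy()
for p in proj(w,[B(.004,0,.152),B(.004,.035,.152),B(.004,-.035,.152),B(-.022,.085,.132),B(-.022,-.085,.132),B(-.022,.085,.138),B(-.022,-.085,.138),B(-.101,-.045,.063)]):
    print(p.round(1)); cv2.circle(im,tuple(p.round().astype(int).tolist()),2,(0,0,255),-1)
cv2.imwrite("pics/w3b.png",im)
E
```

```text
[ 0.6607335  -0.10572794  0.24643061] [[-9.62512052e-01  2.71238854e-01  1.84135363e-04]
 [ 2.71238875e-01  9.62512058e-01  1.04088570e-04]
 [-1.48999642e-04  1.50131172e-04 -9.99999978e-01]] [-0.49694337  0.25363347 -0.1089072 ] -8.034083312127565e-06 9.5333
[ 0.58687008 -0.08460235  0.390331  ]
lip 0.88 [282.2  77.9] [ 0.5698 -0.0785  0.152 ]
balance 0.89 [281.6  89.8] [ 0.5704 -0.0785  0.    ]
cal_weight 0.9 [143.5  56.7] [ 0.4986 -0.21    0.    ]
[282.   78.9]
[335.4  78.8]
[228.7  79. ]
[404.8  41. ]
[159.   41.6]
[407.9  39.3]
[155.9  40. ]
[226.5 -48.8]
```

View pics/w3b.png

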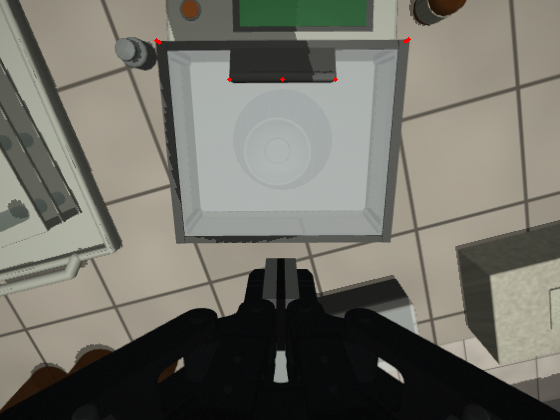

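The lid is shut: the lip's rear edge sits exactly at the predicted shut position, (282,79), and the lid's front edge lines up with the shield front at (158,41)–(407,40). The dish is undisturbed at about (280,145). On to the tare key.

Emit:
{"fn": "carry_out", "kwargs": {
  "moves": [
    {"dp": [3.4,-0.7,0],"turn": [0,0,0],"hand": 0},
    {"dp": [6.8,-1.5,0],"turn": [0,0,0],"hand": 0},
    {"dp": [10.2,-2.2,0],"turn": [0,0,0],"hand": 0},
    {"dp": [13.6,-3,0],"turn": [0,0,0],"hand": 0},
    {"dp": [17,-3.7,0],"turn": [0,0,0],"hand": 0}
  ]
}}

```text
clock: 10.3
tool_pos: [0.483, -0.0945, 0.2444]
ee_rot: [[-0.963, 0.271, -0.002], [0.271, 0.963, 0.0], [0.002, -0.0, -1.0]]
wrist_force: [-0.9, -0.7, 0.4]
grip_width: -0.005
grasp_force: 0.0
```

Emit:
{"fn": "carry_out", "kwargs": {
  "moves": [
    {"dp": [3.5,-0.7,0],"turn": [0,-0.08,0],"hand": 0},
    {"dp": [3.5,-0.7,3.5],"turn": [0,-0.15,0],"hand": 0},
    {"dp": [3.5,-0.7,7],"turn": [0,-0.15,0],"hand": 0},
    {"dp": [3.5,-0.7,10.5],"turn": [0,-0.15,0],"hand": 0},
    {"dp": [3.5,-0.7,12.4],"turn": [0,-0.15,0],"hand": 0}
  ]
}}

```text
clock: 10.72
tool_pos: [0.4467, -0.0914, 0.1182]
ee_rot: [[-0.952, 0.271, 0.141], [0.268, 0.963, -0.04], [-0.147, -0.0, -0.989]]
wrist_force: [0.5, -0.3, 0.1]
grip_width: -0.001
grasp_force: 0.0
```

```bash
python3 - <<'E'
from h import *
o=readout.get_obs(); print(o["tool_pos"],o["ee_rot"])
T=np.array(o["ee_rot"]).T; print(T@(np.array([.457,-.0938,.063])-o["tool_pos"])*100)
for n in ["wrist"]:
    s=eyes.snapshot(n); print(nets.landmark_of(s,"tare_key_top")[:1]); cv2.imwrite("pics/w4.png",s["img"]); print(proj(s,[[.457,-.0938,.063]]))
E
```

```text
[ 0.44671666 -0.09141727  0.11822151] [[-9.52147321e-01  2.71192918e-01  1.40960561e-01]
 [ 2.68230766e-01  9.62524981e-01 -3.99739664e-02]
 [-1.46518717e-01 -2.51145920e-04 -9.89207866e-01]]
[-0.23393899  0.05092039  5.61703416]
[{'uv': [280.9, 241.6], 'confidence': 0.78}]
[[280.84723845 237.5536893 ]]
```

View pics/w4.png

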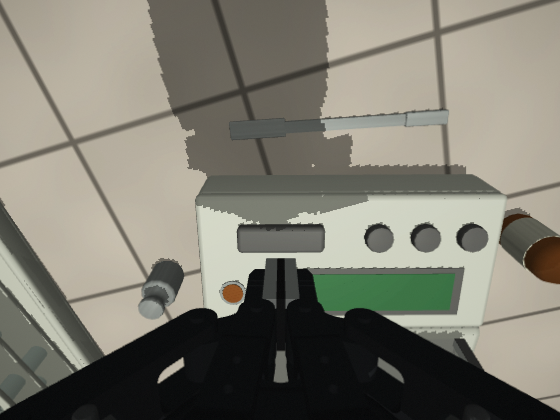

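The view shows the tare bar centred at (281,238), as the model predicts, and in line with the shut fingers. I'll descend along the panel normal, slowly near the key.

Emit:
{"fn": "carry_out", "kwargs": {
  "moves": [
    {"dp": [-0.2,0,2],"turn": [0,0,0],"hand": 0},
    {"dp": [-0.2,0,3.5],"turn": [0,0,0],"hand": 0},
    {"dp": [-0.2,0,4.5],"turn": [0,0,0],"hand": 0},
    {"dp": [-0.2,0,4.9],"turn": [0,0,0],"hand": 0},
    {"dp": [-0.2,0,5.1],"turn": [0,0,0],"hand": 0}
  ]
}}

```text
clock: 11.23
tool_pos: [0.4598, -0.0948, 0.0715]
ee_rot: [[-0.952, 0.271, 0.144], [0.268, 0.963, -0.041], [-0.149, -0.0, -0.989]]
wrist_force: [0.3, -1.3, 0.7]
grip_width: -0.001
grasp_force: 0.0
```

Emit:
{"fn": "carry_out", "kwargs": {
  "moves": [
    {"dp": [0,0,0.15],"turn": [0,0,0],"hand": 0},
    {"dp": [0,0,0.3],"turn": [0,0,0],"hand": 0},
    {"dp": [0,0,0.45],"turn": [0,0,0],"hand": 0},
    {"dp": [0,0,0.45],"turn": [0,0,0],"hand": 0}
  ]
}}

```text
clock: 11.57
tool_pos: [0.4606, -0.0951, 0.067]
ee_rot: [[-0.952, 0.271, 0.144], [0.268, 0.962, -0.041], [-0.15, -0.0, -0.989]]
wrist_force: [-0.8, -1.5, 0.1]
grip_width: -0.0
grasp_force: 0.0
```

Emit:
{"fn": "carry_out", "kwargs": {
  "moves": [
    {"dp": [0,0,0.1],"turn": [0,0,0],"hand": 0},
    {"dp": [0,0,0.2],"turn": [0,0,0],"hand": 0},
    {"dp": [0,0,0.2],"turn": [0,0,0],"hand": 0}
  ]
}}

```text
clock: 11.82
tool_pos: [0.4607, -0.0951, 0.0647]
ee_rot: [[-0.952, 0.271, 0.144], [0.268, 0.962, -0.041], [-0.149, -0.0, -0.989]]
wrist_force: [0.2, 0.1, -0.0]
grip_width: -0.003
grasp_force: 0.0
```

Emit:
{"fn": "carry_out", "kwargs": {
  "moves": [
    {"dp": [0.2,0,-0.1],"turn": [0,0,0],"hand": 0},
    {"dp": [0.35,-0.05,-0.1],"turn": [0,0,0],"hand": 0},
    {"dp": [0.35,-0.05,0.1],"turn": [0,0,0],"hand": 0},
    {"dp": [0.35,-0.05,0.2],"turn": [0,0,0],"hand": 0},
    {"dp": [0.35,-0.05,0.2],"turn": [0,0,0],"hand": 0}
  ]
}}

```text
clock: 12.23
tool_pos: [0.4573, -0.0947, 0.0621]
ee_rot: [[-0.952, 0.271, 0.143], [0.268, 0.962, -0.041], [-0.149, -0.0, -0.989]]
wrist_force: [-0.8, 0.5, 1.4]
grip_width: 0.001
grasp_force: 0.6
```

Emit:
{"fn": "carry_out", "kwargs": {
  "moves": [
    {"dp": [0,0,0.08],"turn": [0,0,0],"hand": 0},
    {"dp": [0,0,0.16],"turn": [0,0,0],"hand": 0},
    {"dp": [0,0,0.16],"turn": [0,0,0],"hand": 0}
  ]
}}

```text
clock: 12.48
tool_pos: [0.4577, -0.0948, 0.0606]
ee_rot: [[-0.952, 0.271, 0.144], [0.268, 0.962, -0.041], [-0.149, -0.0, -0.989]]
wrist_force: [-2.9, -0.6, 1.8]
grip_width: -0.002
grasp_force: 1.2
```

Emit:
{"fn": "carry_out", "kwargs": {
  "moves": [
    {"dp": [0,0,0.06],"turn": [0,0,0],"hand": 0},
    {"dp": [0,0,0.12],"turn": [0,0,0],"hand": 0},
    {"dp": [0,0,0.12],"turn": [0,0,0],"hand": 0}
  ]
}}

```text
clock: 12.73
tool_pos: [0.4578, -0.0949, 0.0594]
ee_rot: [[-0.952, 0.271, 0.144], [0.268, 0.962, -0.041], [-0.149, -0.0, -0.989]]
wrist_force: [-2.3, -0.3, 2.9]
grip_width: 0.0
grasp_force: 1.6
```

Emit:
{"fn": "carry_out", "kwargs": {
  "moves": [
    {"dp": [0,0,0.05],"turn": [0,0,0],"hand": 0},
    {"dp": [0,0,0.1],"turn": [0,0,0],"hand": 0},
    {"dp": [0,0,0.1],"turn": [0,0,0],"hand": 0}
  ]
}}

```text
clock: 12.98
tool_pos: [0.4579, -0.0949, 0.0586]
ee_rot: [[-0.952, 0.271, 0.144], [0.268, 0.962, -0.041], [-0.149, -0.0, -0.989]]
wrist_force: [-4.0, 1.0, 6.7]
grip_width: 0.001
grasp_force: 3.7
```

Emit:
{"fn": "carry_out", "kwargs": {
  "moves": [
    {"dp": [0,0,0.05],"turn": [0,0,0],"hand": 0},
    {"dp": [0,0,0.08],"turn": [0,0,0],"hand": 0},
    {"dp": [0,0,0.08],"turn": [0,0,0],"hand": 0}
  ]
}}

```text
clock: 13.23
tool_pos: [0.458, -0.0949, 0.0584]
ee_rot: [[-0.952, 0.271, 0.144], [0.268, 0.962, -0.041], [-0.15, -0.0, -0.989]]
wrist_force: [-8.4, 1.5, 16.7]
grip_width: 0.001
grasp_force: 8.7
```

The key is firmly at its stop, so I'll release and withdraw.

Emit:
{"fn": "carry_out", "kwargs": {
  "moves": [
    {"dp": [0,0,-0.4],"turn": [0,0,0],"hand": 0},
    {"dp": [0,0,-0.9],"turn": [0,0,0],"hand": 0},
    {"dp": [0,0,-2.5],"turn": [0,0,0],"hand": 0},
    {"dp": [0,0,-5.5],"turn": [0,0,0],"hand": 0},
    {"dp": [0,0,-9],"turn": [0,0,0],"hand": 0}
  ]
}}

```text
clock: 13.65
tool_pos: [0.4442, -0.091, 0.1465]
ee_rot: [[-0.952, 0.271, 0.141], [0.268, 0.962, -0.04], [-0.146, -0.0, -0.989]]
wrist_force: [1.1, 0.3, 0.6]
grip_width: 0.001
grasp_force: 0.0
```

Emit:
{"fn": "carry_out", "kwargs": {
  "moves": [
    {"dp": [0,0,-3],"turn": [0,0,0],"hand": 0},
    {"dp": [0,0,-6],"turn": [0,0,0],"hand": 0},
    {"dp": [0,0,-9],"turn": [0,0,0],"hand": 0},
    {"dp": [0,0,-9],"turn": [0,0,0],"hand": 0},
    {"dp": [0,0,-9],"turn": [0,0,0],"hand": 0}
  ]
}}

```text
clock: 14.07
tool_pos: [0.4334, -0.0878, 0.2375]
ee_rot: [[-0.951, 0.271, 0.148], [0.268, 0.962, -0.041], [-0.154, 0.0, -0.988]]
wrist_force: [-0.2, -0.6, 0.0]
grip_width: 0.0
grasp_force: 0.0
```

```bash
python3 - <<'E'
from h import *
o=readout.get_obs(); print(o["tool_pos"],o["wrist_force"],o["clock"])
s=eyes.snapshot("wrist"); cv2.imwrite("pics/w5.png",s["img"])
E
```

```text
[ 0.43342708 -0.08780835  0.23748415] [-0.17462819 -0.55907365  0.02024   ] 14.0667
```

View pics/w5.png

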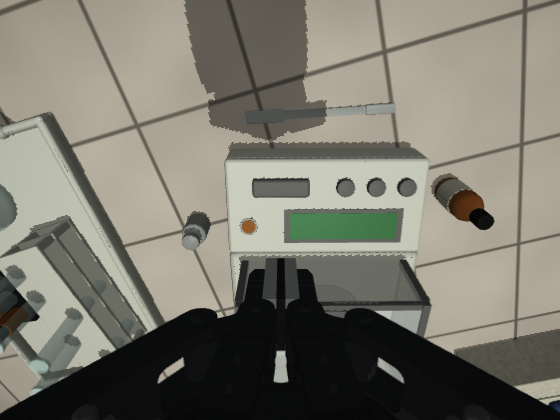

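The tare key at (281,187) and the round keys stand up, and the weight, dropper and spatula have not moved. I'll confirm the lid is still shut, then hand in.

```bash
python3 - <<'E'
from h import *
s=eyes.snapshot("scene"); r=nets.landmark_of(s,"lip")[0]; print(r["confidence"],r["uv"])
c,sn=np.cos(-.273),np.sin(-.273); R=np.array([[c,-sn],[sn,c]])
print(proj(s,[[*(R@[x,0]+[.5665,-.0777]),.152] for x in (.004,.014,.061)]))
w=eyes.snapshot("wrist"); print(proj(w,[[*(R@[-.022,.085]+[.5665,-.0777]),z] for z in (.068,.138)]))
im=s["img"][180:300,160:320]; cv2.imwrite("pics/s5.png",cv2.resize(im,None,fx=5,fy=5))
E
```

```text
0.93 [249.2, 227.3]
[[248.97739154 227.04396789]
 [247.90289667 229.34857015]
 [242.67737514 240.56122101]]
[[405.22212313 262.06786351]
 [431.88640072 307.9570082 ]]
```

View pics/s5.png

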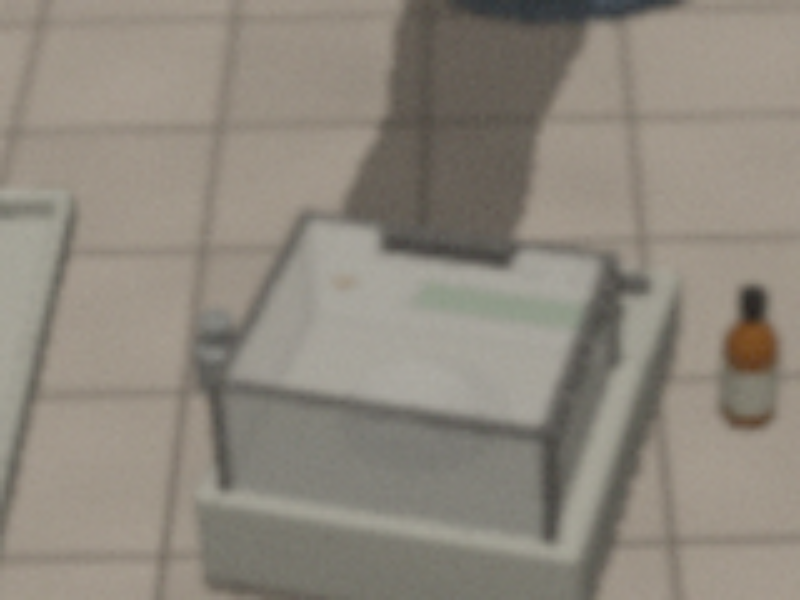

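The lid is flush with the shield all round, with the lip at crop (448,245), exactly where it should be when shut.

```bash
python3 -c "
from plant import sign_off; print(sign_off())"
```

```text
the job is handed in; nothing more can be done
None
```

The lid is fully shut and the tare key was pressed to its stop and sprang back. The hand is clear, nothing else appeared to have moved in the final pictures, and the job was handed in about 14 s into the 40 s limit (peak wrist force read about 19 N, at the key stop).

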